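# Fit the piston and bayonet collar on a brake valve

## Robot

A 6-joint arm with a two-finger parallel gripper is mounted at the origin on the work surface. World frame = base frame: x ahead of the robot, y to its left, z up, the work surface at z = 0. Lengths are in m, angles in rad, forces in N, time in s.
With the tool pointing down it reaches from about 0.225 to 0.875 m from the base axis. Payload 3.4 kg.
Tool frame: the origin (TCP) lies midway between the tips of the shut fingers; the grasp point (between the pads) lies 19 mm behind it; z points along the fingers, y is the direction in which the jaws open and shut (so a half turn about z gives the same grasp; the last joint's range is limited). The gripper opens to 85 mm and grips with 20 to 120 N. Pads are 22 mm wide; open, the fingers measure 114 mm over their backs; the gripper's body (76 mm by 85 mm) begins 54 mm behind the grasp point. The pads swing forward as they close: fully open they stand 13 mm farther back than shut.
Start: joints at [-1.358, 0.276, 1.505, -0, 1.361, -0.121], TCP at [0.188, -0.543, 0.231] pointing down, gripper open.
Joint ranges: [-2.89, 2.89], [-0.75, 2.08], [0.22, 2.7], [-1.18, 4.32], [0.11, 2.71], [-2.7, 2.7]. Speed limits (rad/s): [2.57, 2.57, 3.14, 3.14, 3.14, 3.14].

## Interface

Orientations are given as a rotation vector (axis times angle).
In Python, from station import monitor, imaging, ticket, nets gives the robot as it stands.
- The arm moves only by the tool drive_tool, never from a script. Its argument "deltas" is a list of rows, each a list of 2 entries, a list of its own where there are three numbers: the shift along the tool's x, y, z in cm, then the turn, a rotation vector about the tool's x, y, z in degrees. In form: [[[dx, dy, dz], [wx, wy, wz]], ...]. A call has exactly 8 rows; each row shifts and turns the commanded pose from where the row before left it, along the tool's axes as they then stand; what a row does not reach is not made up. A row lasts 1/12 s, in which the tool goes at most 41.7 mm and 7.16 degrees, less where a joint would pass 70% of its speed; a pose out of reach is approached as far as the arm can. A call is refused whole if a number of a shift passes 4.17 or a number of a turn 7.16, either way. A call with a gripper value outside its range is refused whole. "grip" is the closure in counts, from 0 (fully open) to 255 (shut), set as the call begins (left out, the last holds). The fingers move at their own pace and stop on an object; "grip_force" is the grip in N (left out, the last holds). Time passes only in rows, so rows that do not move let the fingers close, or fill a call up. It gives the time, the measured TCP pose, the force and the opening at its end, in the units of the state.
- monitor.observe(): the state, without advancing time (a new reading comes with each control period).
- imaging.read_camera(name): name is "scene" or "side" or "wrist"; returns a dict with "frame" (420x560x3 uint8, blue, green, red), "fx", "fy", "cx", "cy" (pixels), "k1" (the pictures are not rectified: a ray, as slopes to the right and down, at radius r is drawn at 1 + k1 r^2 times it, then the intrinsics apply), "cam_to_world" (4x4, takes a point from camera to world coordinates). Camera axes: x right, y down, z forward; pixel columns grow to the right and rows downward; lengths in m; the calibration is good to about 2 mm. A picture is of the moment at which its call begins. There is no depth.
- ticket.close_job(): hands the job in, once; it reports no verdict.
Trained networks look in a picture, given as the dict that the camera call returned (one of the last four; its "shot" number tells which), for a name from the list of things; names that differ only in an ending like _2 or _b are one class to them, and where a whole thing is asked for, a point or a joint stands for the part that bears it (a point fixed in the world has none). Each returns a list of dicts, best first, with "confidence" (0 to 1); they miss things now and then, are a little off and sometimes report something else, mostly with a low value. They report only what shows in the picture. A call takes as long as a camera call. They do not tell look-alikes from the thing itself.
- nets.look_for(query, picture): "bbox" ([left, top, right, bottom] in pixels, round what is visible of it).
- nets.cut_out(query, picture): "mask" (420x560 bool, what is visible of it) and "bbox" ([left, top, right, bottom] in pixels, round what is visible of it).
The state is a dict: "clock": time; "joint_pos": joint angles; "joint_vel": joint speeds; "joint_torque": joint torques, N m; "tool_pos": TCP position; "ee_rot": TCP orientation; "force": force on the tool from outside, world axes, zero at the start; "torque": the same for the moment, N m; "opening": opening from 0.0 (shut) to 1.0 (fully open).
Only numpy, scipy, OpenCV 4.12 (cv2) and the standard library are available. Lean on these libraries where they do the work, as an engineer would, in place of code of your own. Each camera call takes 0.05 s, during which the arm holds its last target. There are 200 camera calls.

## Task

Drop the small loose piston upright into the open bore of the brake valve body and let it go. Then set the knurled collar, top side up, over the neck, turn it until the keyways hidden inside it drop over the neck's pins, push it fully home against the spring until it meets the valve body's shoulder, and finish while still holding it pushed home with the gripper. Leave the other parts on the bench where they are.

Things in the scene. Friction and masses are not known exactly. Their poses are not given: they have to be found in the camera images.
- housing: Brown cast brake valve body bolted to the bench, not movable: a 130 x 70 x 12 mm foot flange (long side along its x) and a round body 66 mm across, 50 mm high, with a plain metal neck on top. Two side ports stick out 50 mm from the axis along its y, 28 mm above the bench. Origin on the bore axis at bench height, z up.
- shoulder (a point): Point on the bore axis at the height of the shoulder, the body's flat top round the neck, 50 mm above the bench. The collar's lower edge rests on it when fully home.
- neck_top (a point): Centre of the mouth of the neck, 76 mm above the bench. Neck 36 mm outside diameter, its last 2 mm stepped in to 33.6 mm; open bore 28.4 mm wide, 36 mm deep down to the spring follower.
- pins (a point): Point on the bore axis at the tops of four square-section pins, 65 mm above the bench. The pins, 5 mm wide and high, 90 degrees apart, stick out of the neck to 24 mm from its axis. Their direction round the neck changes from start to start and is not tied to any frame given here.
- follower_top (a point): Top of the spring follower in the bore at rest, a point on the bore axis 40 mm above the bench (this point is fixed to the valve body). The follower needs about 5 N to start moving down, then 0.7 N more per mm, with 14 mm of travel; the piston laid on it does not sink.
- piston: The loose piston that fits: plain metal cylinder 26 mm diameter, 50 mm long, about 90 g, two dark seal bands, standing on end, both ends alike with a 2 mm chamfer. Origin at the centre of its lower end, z along its axis (up). Resting on the follower its top is 90 mm above the bench.
- collar: Knurled dark steel bayonet collar: a cap 59 mm outside diameter, 46 mm tall, about 180 g, open side down. Its solid top is 16 mm thick; the cavity below is 30 mm deep and 52 mm across. Origin at the centre of its open lower edge, z up. Resting on the pins this is 65 mm above the bench, fully home 50 mm; let go there, it is lifted off again by the spring.
- collar_rim (a point): Centre of the collar's inner rim, 4 mm above its lower edge. The rim, the lowest 8 mm of the cavity, leaves a 39 mm opening for the neck and is cut by four equal keyways, 90 degrees apart, 8 mm wide, unseen from outside, their angle in the collar's frame not told. Lined up with the pins it sinks 5 mm freely, then 10 mm against piston and spring (about 12 N at home).
- big_piston: Bystander: a similar piston, 38 mm diameter, 50 mm tall, too wide for the bore. Origin at the centre of its lower end.
- seal_ring: Bystander: black rubber ring lying flat, 48 mm across, 6 mm thick. Origin at the centre of its underside.
- screwdriver: Bystander: screwdriver 190 mm long, lying. Origin under its middle, x towards the tip.
- pliers: Bystander: pliers with orange handles, about 190 mm long, 50 mm wide, 12 mm thick, lying flat. Origin underneath the pivot, x towards the jaws.
- spring: Bystander: coil spring standing upright, 30 mm across, 60 mm tall. Origin at the centre of its lower end.
- bolt: Bystander: small bolt standing on its head, 22 mm across, 38 mm tall. Origin at the centre of its underside.
- smooth_cap: Bystander: smooth stepped steel cap, 48 mm across, 30 mm tall. Origin at the centre of its underside.
Not all that is in view belongs to the job. What is shaped like the collar but blue, brown or green is not meant.

How it is judged:
On the way, in this order (a step that is already met when the one before it is completed fails the run):
1. the piston stands released in the bore, on the follower (horizontal distance between piston and housing below 0.004 m and z of piston in the frame of housing between 0.034 and 0.044 m and angle between piston's own z axis and vertical below 0.12 rad and contact force between the fingers and piston below 0.1 N), for 0.2 s.
2. the collar sits over the neck, down to the pins or lower (horizontal distance between collar and housing below 0.004 m and z of collar in the frame of housing below 0.068 m and angle between collar's own z axis and vertical below 0.12 rad), for 0.1 s.
At the end, for the whole second after the job is handed in: The collar is on the neck with its lower edge within 2.5 mm of the shoulder, centred within 4 mm, level within 0.08 rad and still, held there by the fingers (more than 2 N on it), with the piston in the bore beneath it pushing the spring down (z of collar in the frame of housing below 0.0525 m and horizontal distance between each of collar, piston and housing below 0.004 m and angle between collar's own z axis and vertical below 0.08 rad and contact force between the fingers and collar above 2 N and linear speed of collar below 0.02 m/s and z of piston in the frame of housing between 0.024 and 0.036 m); the arm keeps its last pose, push and grip.
It fails at once if a bystander is pushed more than 30 mm or knocked over (distance of any of big_piston, seal_ring, screwdriver, pliers, spring, bolt, smooth_cap from where it was at the start of the episode above 0.03 m or angle between any of big_piston, spring, bolt's own z axis and vertical above 0.5 rad).
It also fails if it takes over 70 s, if anything falls off the work surface, if the arm or the gripper's body presses on something with over 40 N, if the wrist force passes 120 N, or if a joint passes its speed limit or range.

## Working session

There is one attempt and no reset: what is moved stays moved. The work goes in short steps, Python scripts to look and compute and a tool call to move; the robot and the scene stay as the last step left them, time stands still between calls to the robot, and variables do not carry over. Pictures are saved under pics/ and viewed, about 8 in all and at most 12, crops included, and the job is handed in when it is done.

Besides the shell and the picture viewer there is one more tool, called after "Call:" in YAML: its name, and indented under it one key for each argument. drive_tool: Moves the arm, as the interface text tells. Its arguments: {"type":"object","properties":{"deltas":{"type":"array"},"grip":{"type":"number"},"grip_force":{"type":"number"}},"required":["deltas"]}

```bash
mkdir -p pics
cat > h.py <<'E'
from station import monitor, imaging, ticket, nets
import numpy as np, cv2
from scipy.spatial.transform import Rotation as R
def ray(p,u,v):
    K=np.array([[p["fx"],0,p["cx"]],[0,p["fy"],p["cy"]],[0,0,1.]])
    q=cv2.undistortPoints(np.array([[[u,v]]],float),K,np.array([p["k1"],0,0,0.]))[0,0]
    T=np.array(p["cam_to_world"]); return T[:3,3],T[:3,:3]@np.array([q[0],q[1],1])
def onz(p,u,v,z):
    o,d=ray(p,u,v); return (o+d*(z-o[2])/d[2])
def proj(p,X):
    T=np.array(p["cam_to_world"]); c=T[:3,:3].T@(np.array(X)-T[:3,3]); a=c[:2]/c[2]; s=1+p["k1"]*(a@a)
    return np.array([p["fx"]*a[0]*s+p["cx"],p["fy"]*a[1]*s+p["cy"]])
E
python3 - <<'E'
from h import *
for n in ("scene","side"):
    p=imaging.read_camera(n); cv2.imwrite(f"pics/{n}0.png",p["frame"])
    print(n,np.round(p["cam_to_world"],3).tolist(),p["fx"],p["k1"])
    for q in ("piston","collar","housing","big_piston","neck_top","smooth_cap","spring","bolt"):
        print(q,[(np.round(d["bbox"]).tolist(),round(d["confidence"],2)) for d in nets.look_for(q,p)][:4])
s=monitor.observe();print(s["tool_pos"],s["ee_rot"])
E
```

```text
scene [[-0.645, 0.517, -0.563, 1.097], [0.764, 0.455, -0.458, 0.482], [0.019, -0.725, -0.688, 0.73], [0.0, 0.0, 0.0, 1.0]] 474.67540846223363 -0.1584311392643436
piston [([220.0, 151.0, 229.0, 174.0], 0.76)]
collar [([419.0, 260.0, 452.0, 298.0], 0.84), ([374.0, 236.0, 407.0, 271.0], 0.8), ([389.0, 289.0, 424.0, 330.0], 0.8), ([438.0, 226.0, 472.0, 263.0], 0.72)]
housing [([246.0, 212.0, 312.0, 254.0], 0.6)]
big_piston [([329.0, 283.0, 354.0, 321.0], 0.8)]
neck_top []
smooth_cap [([221.0, 151.0, 228.0, 171.0], 0.38), ([247.0, 212.0, 313.0, 253.0], 0.26)]
spring [([143.0, 207.0, 162.0, 228.0], 0.85)]
bolt [([276.0, 280.0, 281.0, 297.0], 0.49)]
side [[0.912, -0.205, 0.355, 0.256], [-0.409, -0.407, 0.816, -0.633], [-0.023, -0.89, -0.455, 0.483], [0.0, 0.0, 0.0, 1.0]] 422.6787783658615 -0.1194663049191492
piston [([301.0, 322.0, 324.0, 354.0], 0.68)]
collar [([157.0, 189.0, 181.0, 217.0], 0.78), ([166.0, 206.0, 192.0, 235.0], 0.75), ([205.0, 195.0, 233.0, 220.0], 0.66), ([233.0, 175.0, 257.0, 200.0], 0.66)]
housing [([257.0, 228.0, 322.0, 266.0], 0.6)]
big_piston [([273.0, 181.0, 290.0, 207.0], 0.89), ([300.0, 319.0, 323.0, 354.0], 0.57)]
neck_top [([261.0, 227.0, 322.0, 264.0], 0.76)]
smooth_cap [([309.0, 191.0, 325.0, 208.0], 0.82)]
spring [([407.0, 261.0, 431.0, 293.0], 0.9)]
bolt [([311.0, 207.0, 324.0, 226.0], 0.45)]
[ 0.18839936 -0.54331659  0.23135187] [3.09777821e+00 5.21895815e-01 3.55588500e-05]
```

```bash
ls; ls pics
```

```text
h.py
pics
scene0.png
side0.png
```

View pics/scene0.png

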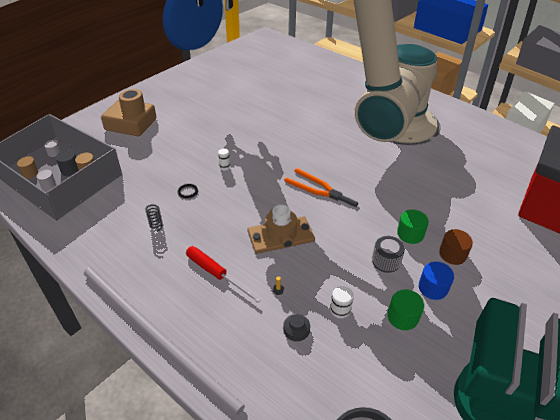

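View pics/side0.png

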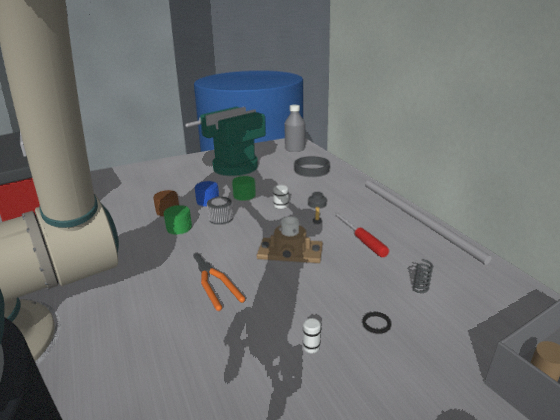

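Scene: the two banded pistons are at (224,158) and (341,300), and there are cylinders in the bin at about (50,165). The collar-like parts are knurled dark (388,253), green (412,227), green (405,309), blue (436,280) and brown (456,246). The housing is at (281,232), with a decoy body at (130,110). I choose the knurled collar, the bolted-down housing at (281,232) and, by size, one of the two pistons.

Run:
```python
from h import *
P={n:imaging.read_camera(n) for n in("scene","side")}
def tri(a,b):
    A=[];B=[]
    M=np.zeros((3,3));v=np.zeros(3);L=[]
    for p,q in((P["scene"],a),(P["side"],b)):
        o,d=ray(p,*q);d=d/np.linalg.norm(d);L.append((o,d));m=np.eye(3)-np.outer(d,d);M+=m;v+=m@o
    x=np.linalg.solve(M,v); return x.round(4),[round(np.linalg.norm((np.eye(3)-np.outer(d,d))@(x-o))*1e3,1) for o,d in L]
for n,a,b in(("p1",(224,158),(312,336)),("p2",(341.5,301),(281.5,194.5)),("collar",(389,253),(219,209)),("neck",(281,213),(290,226))):
    print(n,tri(a,b))
# widths from masks, and collar/housing masks
for n,p in P.items():
    for q in("piston","big_piston","collar","housing"):
        for d in nets.cut_out(q,p)[:5]:
            m=d["mask"]; l,t,r,b=d["bbox"]; print(n,q,round(d["confidence"],2),np.round(d["bbox"]).tolist(),"ctr z25",onz(p,(l+r)/2,(t+b)/2,.025).round(3), "w/mm",round(np.linalg.norm(onz(p,l,(t+b)/2,.025)-onz(p,r,(t+b)/2,.025))*1e3))
p=P["scene"];c=cv2.resize(p["frame"][140:350,200:480],None,fx=2.8,fy=2.8,interpolation=cv2.INTER_CUBIC);cv2.imwrite("pics/c1.png",c)
```

```text
p1 (array([ 0.4794, -0.2219,  0.0271]), [np.float64(0.2), np.float64(0.2)])
p2 (array([0.6384, 0.2425, 0.0291]), [np.float64(0.2), np.float64(0.2)])
collar (array([0.4768, 0.2456, 0.0242]), [np.float64(0.7), np.float64(0.7)])
neck (array([0.5641, 0.034 , 0.0638]), [np.float64(0.2), np.float64(0.2)])
scene piston 0.57 [218.0, 150.0, 230.0, 171.0] ctr z25 [ 0.484 -0.216  0.025] w/mm 30
scene big_piston 0.9 [332.0, 284.0, 354.0, 322.0] ctr z25 [0.638 0.246 0.025] w/mm 40
scene big_piston 0.25 [247.0, 210.0, 314.0, 254.0] ctr z25 [0.577 0.044 0.025] w/mm 139
scene collar 0.95 [418.0, 260.0, 452.0, 300.0] ctr z25 [0.48  0.351 0.025] w/mm 67
scene collar 0.95 [438.0, 224.0, 470.0, 264.0] ctr z25 [0.367 0.338 0.025] w/mm 70
scene collar 0.8 [394.0, 206.0, 428.0, 244.0] ctr z25 [0.378 0.24  0.025] w/mm 76
scene collar 0.73 [372.0, 236.0, 403.0, 271.0] ctr z25 [0.482 0.245 0.025] w/mm 63
scene collar 0.6 [389.0, 290.0, 426.0, 329.0] ctr z25 [0.574 0.344 0.025] w/mm 68
scene housing 0.82 [246.0, 211.0, 314.0, 253.0] ctr z25 [0.578 0.044 0.025] w/mm 140
side piston 0.89 [303.0, 321.0, 323.0, 354.0] ctr z25 [ 0.48  -0.223  0.025] w/mm 30
side piston 0.67 [206.0, 198.0, 235.0, 222.0] ctr z25 [0.478 0.239 0.025] w/mm 70
side big_piston 0.7 [274.0, 182.0, 289.0, 205.0] ctr z25 [0.645 0.256 0.025] w/mm 38
side collar 0.95 [236.0, 176.0, 257.0, 198.0] ctr z25 [0.577 0.333 0.025] w/mm 57
side collar 0.89 [155.0, 193.0, 179.0, 215.0] ctr z25 [0.367 0.33  0.025] w/mm 62
side collar 0.71 [206.0, 195.0, 235.0, 223.0] ctr z25 [0.478 0.243 0.025] w/mm 71
side collar 0.71 [166.0, 206.0, 192.0, 235.0] ctr z25 [0.378 0.232 0.025] w/mm 61
side collar 0.68 [195.0, 184.0, 218.0, 209.0] ctr z25 [0.468 0.327 0.025] w/mm 60
side housing 0.7 [313.0, 207.0, 322.0, 227.0] ctr z25 [0.666 0.106 0.025] w/mm 22
side housing 0.55 [256.0, 228.0, 321.0, 266.0] ctr z25 [0.554 0.021 0.025] w/mm 133
```

View pics/c1.png

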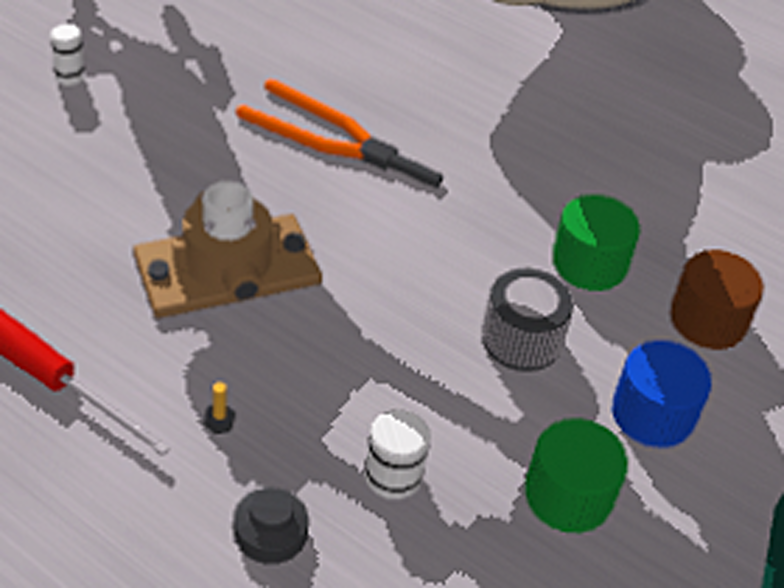

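Crop: the knurled collar at crop (526,318) is the only dark knurled one. The left piston at crop (68,55) measures about 30 mm wide, against about 40 mm for the other, so the left one fits. Next I move over the piston.

Call:
drive_tool:
  deltas:
    - [[3.1,-1.7,0],[0,0,0]]
    - [[3.1,-1.7,0],[0,0,0]]
    - [[3.1,-1.7,0],[0,0,0]]
    - [[3.1,-1.7,0],[0,0,0]]
    - [[3.1,-1.7,0],[0,0,0]]
    - [[3.1,-1.7,0],[0,0,0]]
    - [[3.1,-1.7,0],[0,0,0]]
    - [[3.1,-1.7,0],[0,0,0]]
  grip: 0
  grip_force: 40

```text
clock: 2.07
tool_pos: [0.3791, -0.3322, 0.2315]
ee_rot: [3.097, 0.521, 0.001]
force: [1.3, -0.5, 0.0]
opening: 1.001
```

Call:
drive_tool:
  deltas:
    - [[3.0,-1.7,0],[0,0,0]]
    - [[3.0,-1.7,0],[0,0,0]]
    - [[2.2,-1.3,0],[0,0,0]]
    - [[0,0,0],[0,0,0]]
    - [[0,0,0],[0,0,0]]
    - [[0,0,0],[0,0,0]]
    - [[0,0,0],[0,0,0]]
    - [[0,0,0],[0,0,0]]

```text
clock: 2.73
tool_pos: [0.4395, -0.2632, 0.2313]
ee_rot: [3.098, 0.519, -0.0]
force: [0.2, 0.3, 0.1]
opening: 0.999
```

```bash
cat >> h.py <<'E'
def to(xyz, yaw=None):
    """remaining move in tool axes (cm) for tool pointing down"""
    s=monitor.observe(); Rm=R.from_rotvec(s["ee_rot"]).as_matrix()
    print("tcp",np.round(s["tool_pos"],4),"yaw x",round(np.degrees(np.arctan2(Rm[1,0],Rm[0,0])),2),"tilt",np.round(np.degrees(Rm[:2,2]),2),"F",np.round(s["force"],1),"open",round(s["opening"],3),"t",round(s["clock"],2),"j6",round(s["joint_pos"][5],2))
    if xyz is not None: print("tool delta cm",np.round(Rm.T@(np.array(xyz)-s["tool_pos"])*100,2))
E
python3 - <<'E'
from h import *
to([.480,-.222,.1])
p=imaging.read_camera("wrist");cv2.imwrite("pics/w1.png",p["frame"])
print(np.round(p["cam_to_world"],3).tolist())
for q in("piston",):
    for d in nets.cut_out(q,p):
        l,t,r,b=d["bbox"];print(d["confidence"],d["bbox"],onz(p,(l+r)/2,(t+b)/2,.025))
print(proj(p,[.48,-.222,.05]))
E
```

```text
tcp [ 0.4395 -0.2632  0.2313] yaw x 19.03 tilt [-0.01 -0.02] F [0.2 0.3 0.1] open 0.999 t 2.73 j6 0.56
tool delta cm [ 5.17 -2.58 13.13]
[[0.325, -0.903, -0.281, 0.51], [-0.946, -0.311, -0.096, -0.237], [-0.001, 0.297, -0.955, 0.374], [0.0, 0.0, 0.0, 1.0]]
0.61 [231.7, 105.7, 265.7, 134.5] [ 0.48065583 -0.21843178  0.025     ]
[250.17162276 124.07781985]
```

View pics/w1.png

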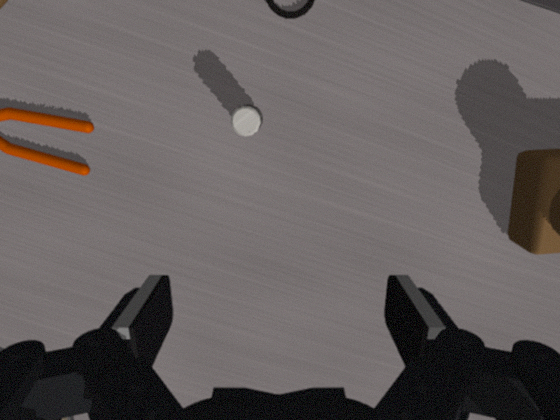

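The wrist picture shows the white piston top at (246,121), about 15 px radius, and no other part near it. Next I lower towards it and measure again.

Call:
drive_tool:
  deltas:
    - [[1.0,-0.5,1.5],[0,0,0]]
    - [[1.0,-0.5,1.5],[0,0,0]]
    - [[1.0,-0.5,1.5],[0,0,0]]
    - [[1.0,-0.5,1.5],[0,0,0]]
    - [[0.5,-0.3,1.5],[0,0,0]]
    - [[0,0,1.5],[0,0,0]]
    - [[0,0,0],[0,0,0]]
    - [[0,0,0],[0,0,0]]

```text
clock: 3.5
tool_pos: [0.4745, -0.226, 0.1408]
ee_rot: [-3.097, -0.521, 0.002]
force: [0.1, -0.4, 0.1]
opening: 1.0
```

```bash
cat >> h.py <<'E'
def disc(p,X,w=60,save=None):
    """circles near the projection of X, refined at X's height"""
    u,v=proj(p,X).round().astype(int); g=cv2.cvtColor(p["frame"],cv2.COLOR_BGR2GRAY)
    x0,y0=max(u-w,0),max(v-w,0); c=g[y0:v+w,x0:u+w]
    if save: cv2.imwrite(save,cv2.resize(p["frame"][y0:v+w,x0:u+w],None,fx=3,fy=3,interpolation=cv2.INTER_CUBIC))
    return c,x0,y0
E
python3 - <<'E'
from h import *
p=imaging.read_camera("wrist")
c,x0,y0=disc(p,[.481,-.220,.05],60,"pics/w2.png")
m=(c>c.max()-70).astype(np.uint8)
n,l,s,ce=cv2.connectedComponentsWithStats(m)
i=1+s[1:,4].argmax();print("bright",s[i],ce[i]+[x0,y0])
X=onz(p,*(ce[i]+[x0,y0]),.05);print(X)
# expected radius
print("r px exp",np.linalg.norm(proj(p,X+[.011,0,0])-proj(p,X)), "from area",np.sqrt(s[i][4]/np.pi))
for d in nets.cut_out("piston",p):print(d["confidence"],d["bbox"])
to([X[0],X[1],.022])
E
```

```text
bright [    0     0   120   120 12113] [277.64913729 208.11698176]
[ 0.47736105 -0.22270841  0.05      ]
r px exp 16.159334365183675 from area 62.094183715902545
0.9 [251.8, 167.3, 290.8, 216.6]
tcp [ 0.4756 -0.2266  0.1422] yaw x 19.08 tilt [ 0.07 -0.06] F [ 0.8 -0.4 -0.2] open 1.0 t 3.6 j6 0.66
tool delta cm [ 0.29 -0.33 12.02]
```

View pics/w2.png

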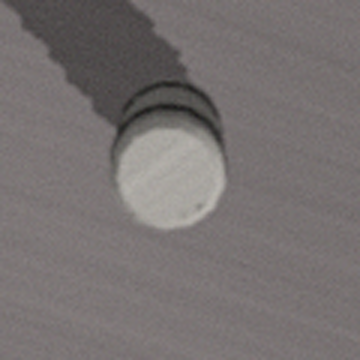

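Crop: the piston top disc is centred at crop (170,176) with an 18 px radius, which puts it at about (0.481,-0.2178). Next I descend and grasp.

Call:
drive_tool:
  deltas:
    - [[0.2,-0.17,1.6],[0,0,0]]
    - [[0.2,-0.17,1.6],[0,0,0]]
    - [[0.2,-0.16,1.6],[0,0,0]]
    - [[0.2,-0.16,1.6],[0,0,0]]
    - [[0,0,1.6],[0,0,0]]
    - [[0,0,1.6],[0,0,0]]
    - [[0,0,1.6],[0,0,0]]
    - [[0,0,0.8],[0,0,0]]

```text
clock: 4.27
tool_pos: [0.4805, -0.2173, 0.0208]
ee_rot: [3.098, 0.521, -0.0]
force: [0.4, -0.2, 0.4]
opening: 1.002
```

Run:
```python
from h import *
to([.481,-.2178,.022])
```

```text
tcp [ 0.4805 -0.2173  0.0208] yaw x 19.09 tilt [-0.01 -0.  ] F [ 0.4 -0.2  0.4] open 1.002 t 4.27 j6 0.68
tool delta cm [ 0.03  0.06 -0.12]
```

Call:
drive_tool:
  deltas:
    - [[0,0,-0.1],[0,0,0]]
    - [[0,0,0],[0,0,0]]
    - [[0,0,0],[0,0,0]]
    - [[0,0,0],[0,0,0]]
    - [[0,0,0],[0,0,0]]
    - [[0,0,0],[0,0,0]]
    - [[0,0,0],[0,0,0]]
    - [[0,0,0],[0,0,0]]
  grip: 255

```text
clock: 4.93
tool_pos: [0.4813, -0.2174, 0.0234]
ee_rot: [3.096, 0.522, 0.002]
force: [0.3, -0.4, 6.6]
opening: 0.288
```

Call:
drive_tool:
  deltas:
    - [[0,0,-1.2],[0,0,0]]
    - [[0,0,-2],[0,0,0]]
    - [[0,0,-2.5],[0,0,0]]
    - [[0,0,-2.5],[0,0,0]]
    - [[0,0,-2.5],[0,0,0]]
    - [[0,0,-2.5],[0,0,0]]
    - [[0,0,-1.5],[0,0,0]]
    - [[0,0,0],[0,0,0]]

```text
clock: 5.6
tool_pos: [0.4825, -0.2181, 0.1728]
ee_rot: [3.093, 0.521, 0.009]
force: [0.1, -0.1, -1.0]
opening: 0.29
```

Run:
```python
from h import *
to([.514,-.01,.17])
p=imaging.read_camera("wrist");cv2.imwrite("pics/w3.png",p["frame"][:, :])
print([(d["bbox"],d["confidence"]) for d in nets.cut_out("piston",p)])
```

```text
tcp [ 0.4825 -0.2181  0.1728] yaw x 19.13 tilt [ 0.36 -0.23] F [ 0.1 -0.1 -1. ] open 0.29 t 5.6 j6 0.68
tool delta cm [  9.79 -18.63   0.21]
[([243.7, 235.1, 315.7, 338.9], 0.8)]
```

Call:
drive_tool:
  deltas:
    - [[1.3,-2.6,0],[0,0,0]]
    - [[1.3,-2.6,0],[0,0,0]]
    - [[1.3,-2.6,0],[0,0,0]]
    - [[1.3,-2.6,0],[0,0,0]]
    - [[1.3,-2.6,0],[0,0,0]]
    - [[1.3,-2.6,0],[0,0,0]]
    - [[1.3,-2.6,0],[0,0,0]]
    - [[1.4,-2.9,0],[0,0,0]]

```text
clock: 6.37
tool_pos: [0.5093, 0.018, 0.1671]
ee_rot: [-3.097, -0.521, 0.006]
force: [0.3, -0.9, -0.6]
opening: 0.283
```

Call:
drive_tool:
  deltas:
    - [[0,0,0],[0,0,0]]
    - [[0,0,0],[0,0,0]]
    - [[0,0,0],[0,0,0]]
    - [[0,0,0],[0,0,0]]
    - [[0,0,0],[0,0,0]]
    - [[0,0,0],[0,0,0]]
    - [[0,0,0],[0,0,0]]
    - [[0,0,0],[0,0,0]]

```text
clock: 7.03
tool_pos: [0.5107, 0.0162, 0.1693]
ee_rot: [3.098, 0.52, 0.0]
force: [0.2, -0.3, -1.1]
opening: 0.288
```

Run:
```python
from h import *
to([.514,.016,.17])
p=imaging.read_camera("wrist")
cv2.imwrite("pics/w4.png",p["frame"])
import pickle; pickle.dump({k:v for k,v in p.items()},open("w4.pkl","wb"))
for q in("neck_top","housing","piston"):
    for d in nets.look_for(q,p)[:2]:
        l,t,r,b=d["bbox"];print(q,round(d["confidence"],2),d["bbox"],onz(p,(l+r)/2,(t+b)/2,.076))
print(proj(p,[.564,.034,.076]))
```

```text
tcp [0.5107 0.0162 0.1693] yaw x 19.06 tilt [ 0.01 -0.01] F [ 0.2 -0.3 -1.1] open 0.288 t 7.03 j6 1.13
tool delta cm [ 0.31  0.13 -0.07]
housing 0.77 [185.7, 25.1, 365.6, 196.7] [0.5722017  0.04086723 0.076     ]
piston 0.73 [244.4, 234.5, 311.7, 337.7] [ 4.57650471e-01 -1.82171097e-04  7.60000000e-02]
[281.76036376 127.23897817]
```

View pics/w4.png

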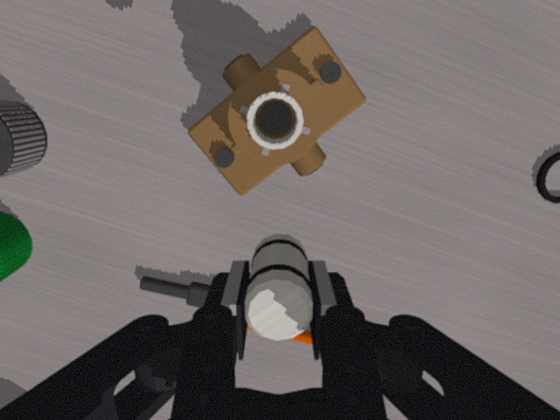

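Picture: the neck mouth is at (276,120), with four pins at about (286,88), (307,131), (265,152) and (243,109). The piston is held upright, its top at about (281,310), and the knurled collar is at (15,138).

Run:
```python
from h import *
import pickle;p=pickle.load(open("w4.pkl","rb"))
f=p["frame"];g=cv2.cvtColor(f,cv2.COLOR_BGR2GRAY)
sub=g[80:160,235:317]; hsv=cv2.cvtColor(f,cv2.COLOR_BGR2HSV)
m=np.zeros_like(g);m[80:160,235:317]=((hsv[80:160,235:317,1]<40)&(sub>170))*255
m=cv2.morphologyEx(m,cv2.MORPH_CLOSE,np.ones((3,3)))
c=max(cv2.findContours(m,cv2.RETR_EXTERNAL,cv2.CHAIN_APPROX_NONE)[0],key=cv2.contourArea)
e=cv2.fitEllipse(c);print("outer",e)
# bore: dark
d=np.zeros_like(g);d[100:142,255:297]=(g[100:142,255:297]<110)*255
c=max(cv2.findContours(d,cv2.RETR_EXTERNAL,cv2.CHAIN_APPROX_NONE)[0],key=cv2.contourArea);e2=cv2.fitEllipse(c);print("dark",e2)
C=onz(p,*e[0],.076);print("axis",C, onz(p,*e2[0],.076), "px r exp 16.8mm",np.linalg.norm(proj(p,C+[.0168,0,0])-proj(p,C)),"14.2",np.linalg.norm(proj(p,C+[.0142,0,0])-proj(p,C)))
for q in((286,88),(307,131),(265,152),(243,109)):
    v=onz(p,*q,.065)-C;print("pin",np.degrees(np.arctan2(v[1],v[0])).round(1),np.linalg.norm(v[:2]).round(4))
for q in((330,72),(223,156)):print("bolt",onz(p,*q,.016))
print("piston top",onz(p,281,310,.196))
cv2.imwrite("pics/w4c.png",cv2.resize(f[70:350,180:380],None,fx=2.8,fy=2.1,interpolation=cv2.INTER_CUBIC)); cv2.imwrite("pics/w4d.png",np.hstack([cv2.resize(f[70:170,226:326],(500,500),interpolation=cv2.INTER_CUBIC),cv2.resize(f[225:345,220:340],(500,500),interpolation=cv2.INTER_CUBIC)])[:, :800])
```

```text
outer ((274.7305908203125, 120.37875366210938), (54.152618408203125, 55.259620666503906), 14.980196952819824)
dark ((274.96466064453125, 120.45845794677734), (41.74279022216797, 42.77851104736328), 11.7512788772583)
axis [0.56655615 0.0395402  0.076     ] [0.5665576  0.03938608 0.076     ] px r exp 16.8mm 27.829491509884694 14.2 23.459585806877868
pin -1.0 0.0209
pin -90.6 0.0225
pin -178.3 0.0224
pin 91.4 0.0217
bolt [0.61062911 0.01089532 0.016     ]
bolt [0.52267559 0.0692109  0.016     ]
piston top [0.51172983 0.01719504 0.196     ]
```

View pics/w4d.png

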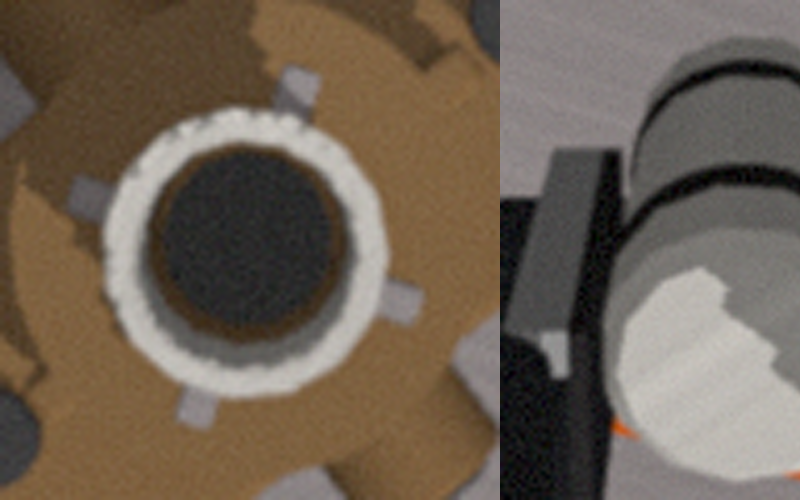

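Call:
drive_tool:
  deltas:
    - [[1.5,-0.1,0],[0,0,0]]
    - [[1.5,-0.1,0],[0,0,0]]
    - [[1.5,-0.1,1],[0,0,0]]
    - [[1.5,-0.05,1],[0,0,0]]
    - [[0,0,1.5],[0,0,0]]
    - [[0,0,1.5],[0,0,0]]
    - [[0,0,1.0],[0,0,0]]
    - [[0,0,0],[0,0,0]]

```text
clock: 7.9
tool_pos: [0.5644, 0.0399, 0.107]
ee_rot: [-3.097, -0.522, 0.008]
force: [-0.9, -0.7, -1.1]
opening: 0.29
```

Run:
```python
from h import *
to([.5662,.039,.078])
p=imaging.read_camera("wrist");q=imaging.read_camera("scene");s=imaging.read_camera("side")
z=lambda i,a:cv2.resize(i[a[0]:a[1],a[2]:a[3]],(400,400),interpolation=cv2.INTER_CUBIC)
u=proj(q,[.5665,.0395,.08]).astype(int);w=proj(s,[.5665,.0395,.08]).astype(int)
cv2.imwrite("pics/in1.png",np.hstack([z(q["frame"],(u[1]-40,u[1]+40,u[0]-40,u[0]+40)),z(s["frame"],(w[1]-40,w[1]+40,w[0]-40,w[0]+40))]))
```

```text
tcp [0.5644 0.0399 0.107 ] yaw x 19.13 tilt [-0.29  0.01] F [-0.9 -0.7 -1.1] open 0.29 t 7.9 j6 1.18
tool delta cm [0.15 0.15 2.9 ]
```

View pics/in1.png

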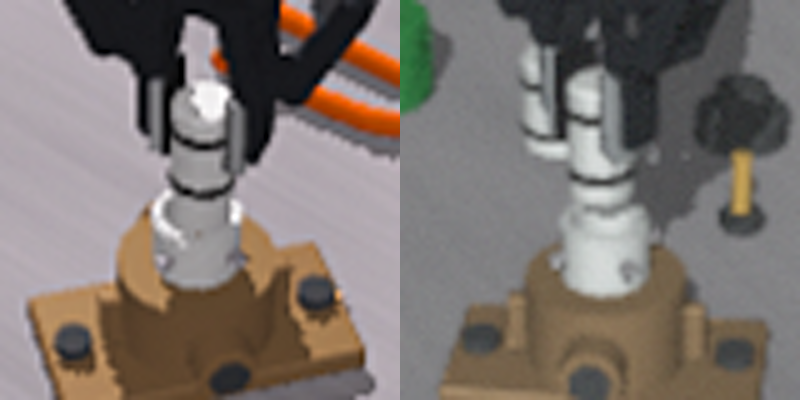

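The crops show the piston over the mouth, about 1.3 mm off towards -x. That agrees with the remaining tool error, so I correct it and then lower.

Call:
drive_tool:
  deltas:
    - [[0.15,0.13,0],[0,0,0]]
    - [[0,0,0],[0,0,0]]
    - [[0,0,0],[0,0,0]]
    - [[0,0,0.5],[0,0,0]]
    - [[0,0,0.5],[0,0,0]]
    - [[0,0,0.4],[0,0,0]]
    - [[0,0,0],[0,0,0]]
    - [[0,0,0],[0,0,0]]

```text
clock: 8.72
tool_pos: [0.5676, 0.0391, 0.0947]
ee_rot: [-3.098, -0.522, 0.002]
force: [0.2, 0.5, 0.0]
opening: 0.29
```

Run:
```python
from h import *
to([.5662,.039,.079])
```

```text
tcp [0.5676 0.0391 0.0947] yaw x 19.13 tilt [-0.07 -0.  ] F [0.2 0.5 0. ] open 0.29 t 8.72 j6 1.18
tool delta cm [-0.14 -0.04  1.57]
```

Call:
drive_tool:
  deltas:
    - [[-0.1,-0.03,0],[0,0,0]]
    - [[0,0,0.3],[0,0,0]]
    - [[0,0,0.3],[0,0,0]]
    - [[0,0,0.3],[0,0,0]]
    - [[0,0,0.3],[0,0,0]]
    - [[0,0,0.2],[0,0,0]]
    - [[0,0,0],[0,0,0]]
    - [[0,0,0],[0,0,0]]

```text
clock: 9.38
tool_pos: [0.5669, 0.039, 0.0811]
ee_rot: [-3.098, -0.522, 0.001]
force: [0.8, -0.3, -0.3]
opening: 0.288
```

Run:
```python
from h import *
to([.5662,.039,.08])
```

```text
tcp [0.5669 0.039  0.0811] yaw x 19.12 tilt [-0.02 -0.  ] F [ 0.8 -0.3 -0.3] open 0.288 t 9.38 j6 1.18
tool delta cm [-0.07 -0.03  0.11]
```

Call:
drive_tool:
  deltas:
    - [[0,0,0],[0,0,0]]
    - [[0,0,0],[0,0,0]]
    - [[0,0,0],[0,0,0]]
    - [[0,0,0],[0,0,0]]
    - [[0,0,0],[0,0,0]]
    - [[0,0,0],[0,0,0]]
    - [[0,0,0],[0,0,0]]
    - [[0,0,0],[0,0,0]]
  grip: 0

```text
clock: 10.05
tool_pos: [0.567, 0.039, 0.0813]
ee_rot: [3.098, 0.522, 0.0]
force: [-0.2, 0.2, -0.7]
opening: 0.999
```

Call:
drive_tool:
  deltas:
    - [[0,0,-1.5],[0,0,0]]
    - [[0,0,-2],[0,0,0]]
    - [[0,0,-2.5],[0,0,0]]
    - [[0,0,-2.5],[0,0,0]]
    - [[0,0,-2],[0,0,0]]
    - [[-1,0,0],[0,0,0]]
    - [[-1,0,0],[0,0,0]]
    - [[0,0,0],[0,0,0]]

```text
clock: 10.72
tool_pos: [0.5447, 0.032, 0.1853]
ee_rot: [-3.098, -0.521, 0.007]
force: [-1.1, -0.1, -0.5]
opening: 0.997
```

Run:
```python
from h import *
to([.44,.23,.19])
q=imaging.read_camera("scene");s=imaging.read_camera("side")
z=lambda i,a:cv2.resize(i[a[0]:a[1],a[2]:a[3]],(400,400),interpolation=cv2.INTER_CUBIC)
L=[]
for c,X in((q,[.5665,.0395,.08]),(s,[.5665,.0395,.08])):
    u=proj(c,X).astype(int);L.append(z(c["frame"],(u[1]-40,u[1]+40,u[0]-40,u[0]+40)))
    print(proj(c,[.5665,.0395,.09]),proj(c,[.5665,.0395,.076]),u-40)
cv2.imwrite("pics/in2.png",np.hstack(L))
```

```text
tcp [0.5447 0.032  0.1853] yaw x 19.11 tilt [-0.25 -0.02] F [-1.1 -0.1 -0.5] open 0.997 t 10.72 j6 1.17
tool delta cm [ -3.42 -22.14  -0.43]
[282.5223301  205.33145338] [282.43050005 210.45237504] [242 168]
[289.84485185 213.06103678] [289.93638878 219.25101366] [249 177]
```

View pics/in2.png

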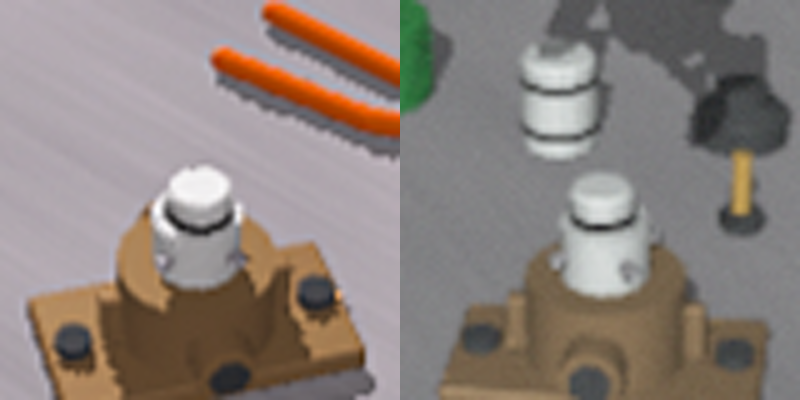

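The piston stands seated in the bore, with the neck about 14 mm below its top in both views. Next I go to the collar.

Call:
drive_tool:
  deltas:
    - [[-0.6,-2.5,0],[0,0,0]]
    - [[-0.6,-2.5,0],[0,0,0]]
    - [[-0.6,-2.5,0],[0,0,0]]
    - [[-0.6,-2.5,0],[0,0,0]]
    - [[-0.5,-2.5,0],[0,0,0]]
    - [[-0.5,-2.5,0],[0,0,0]]
    - [[-0.5,-2.5,0],[0,0,0]]
    - [[-0.5,-2.4,0],[0,0,0]]
  grip_force: 100

```text
clock: 11.48
tool_pos: [0.4402, 0.207, 0.1851]
ee_rot: [3.098, 0.522, -0.003]
force: [1.0, 0.2, -0.6]
opening: 0.999
```

Call:
drive_tool:
  deltas:
    - [[0,0,0],[0,0,-5.2]]
    - [[0,0,0],[0,0,-5.2]]
    - [[0,0,0],[0,0,-5.2]]
    - [[0,0,0],[0,0,-5.2]]
    - [[0,0,0],[0,0,-5.2]]
    - [[0,0,0],[0,0,0]]
    - [[0,0,0],[0,0,0]]
    - [[0,0,0],[0,0,0]]

```text
clock: 12.15
tool_pos: [0.4412, 0.206, 0.1856]
ee_rot: [-2.902, -1.203, 0.002]
force: [0.6, 0.3, -0.6]
opening: 0.999
```

Run:
```python
from h import *
to([.477,.2445,.1])
p=imaging.read_camera("wrist");cv2.imwrite("pics/w5.png",p["frame"])
for d in nets.cut_out("collar",p):
    m=d["mask"];l,t,r,b=d["bbox"];c=p["frame"][m].mean(0).round();print(round(d["confidence"],2),np.round(d["bbox"]),c,onz(p,(l+r)/2,(t+b)/2,.023))
X=[.477,.2445,.046];print(proj(p,X),np.linalg.norm(proj(p,np.add(X,[.0295,0,0]))-proj(p,X)))
```

```text
tcp [0.4412 0.206  0.1856] yaw x 45.01 tilt [-0.06 -0.02] F [ 0.6  0.3 -0.6] open 0.999 t 12.15 j6 1.08
tool delta cm [ 5.27 -0.18  8.56]
0.82 [240.  86. 315. 162.] [91. 91. 94.] [0.4775419  0.24605899 0.023     ]
0.76 [ 51.  97. 142. 174.] [21. 47. 83.] [0.36571762 0.34595736 0.023     ]
0.63 [127.   0. 217.  66.] [147.  66.  23.] [0.46917685 0.35160904 0.023     ]
0.56 [157. 168. 232. 248.] [ 41. 106.  18.] [0.37604316 0.24647759 0.023     ]
[278.09531885 127.92552926] 40.315112850186914
```

View pics/w5.png

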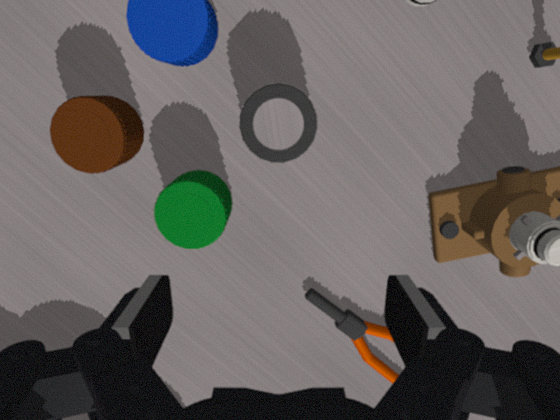

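The knurled collar's top is at (278,123), radius 38 px. It is a closed light disc with no notches, so it is right way up. Next I move above it and refine.

Call:
drive_tool:
  deltas:
    - [[1.4,0,1.6],[0,0,0]]
    - [[1.4,0,1.6],[0,0,0]]
    - [[1.4,0,1.6],[0,0,0]]
    - [[1.3,-0.1,1.6],[0,0,0]]
    - [[0,0,1.6],[0,0,0]]
    - [[0,0,0.5],[0,0,0]]
    - [[0,0,0],[0,0,0]]
    - [[0,0,0],[0,0,0]]

```text
clock: 12.92
tool_pos: [0.4793, 0.2455, 0.1014]
ee_rot: [2.901, 1.205, -0.001]
force: [-0.7, -0.1, 0.5]
opening: 0.998
```

Run:
```python
from h import *
p=imaging.read_camera("wrist");cv2.imwrite("pics/w6.png",p["frame"])
X=np.array([.479,.2468,.046]);u=proj(p,X);r=np.linalg.norm(proj(p,X+[.0295*.707,-.0295*.707,0])-u);print(u,r)
g=cv2.medianBlur(cv2.cvtColor(p["frame"],cv2.COLOR_BGR2GRAY),5)
for k,sc in(("outer",1),("disc",.68)):
    h=cv2.HoughCircles(g,cv2.HOUGH_GRADIENT,1,200,param1=60,param2=10,minRadius=int(r*sc*.9),maxRadius=int(r*sc*1.1))
    print(k,h, onz(p,*h[0,0,:2],.046) if h is not None else None)
for d in nets.look_for("collar",p)[:2]:print(d)
to([.479,.2468,.01])
```

```text
[279.26488146 232.67117997] 51.3674010489541
outer [[[278.5 228.5  49.9]
  [131.5  91.5  55.4]
  [495.5  22.5  46.9]
  [ 32.5 395.5  55.4]]] [0.48048813 0.24891295 0.046     ]
disc [[[280.5 233.5  32.1]
  [473.5  39.5  35.1]
  [ 75.5 223.5  36.3]
  [486.5 300.5  31.9]
  [156.5  38.5  37.4]]] [0.47914316 0.24593922 0.046     ]
{'bbox': [77.9, 35.5, 202.8, 155.2], 'confidence': 0.87}
{'bbox': [155.3, 264.6, 220.7, 374.3], 'confidence': 0.84}
tcp [0.48   0.2457 0.1023] yaw x 45.1 tilt [0.1  0.03] F [ 0.  -0.  -0.9] open 1.002 t 13.02 j6 1.13
tool delta cm [-0.01 -0.15  9.23]
```

View pics/w6.png

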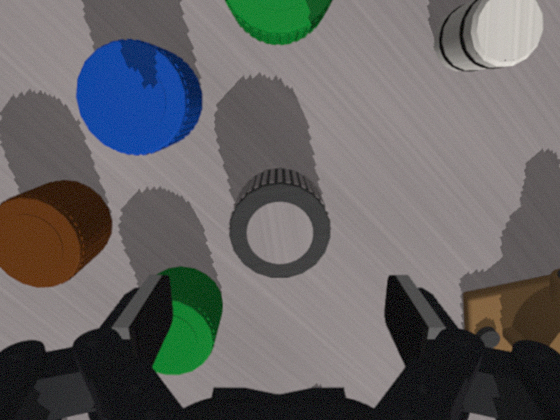

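The picture shows the knurled collar between the fingers, its disc at (280,233) and neighbours clear of the finger paths. Next I descend and grip.

Call:
drive_tool:
  deltas:
    - [[0.07,-0.1,1.2],[0,0,0]]
    - [[0,0,1.6],[0,0,0]]
    - [[0,0,1.6],[0,0,0]]
    - [[0,0,1.6],[0,0,0]]
    - [[0,0,1.6],[0,0,0]]
    - [[0,0,1.0],[0,0,0]]
    - [[0,0,0.5],[0,0,0]]
    - [[0,0,0],[0,0,0]]

```text
clock: 13.68
tool_pos: [0.479, 0.2467, 0.01]
ee_rot: [2.901, 1.205, -0.001]
force: [0.4, 0.3, 0.4]
opening: 1.0
```

Call:
drive_tool:
  deltas:
    - [[0,0,0],[0,0,0]]
    - [[0,0,0],[0,0,0]]
    - [[0,0,0],[0,0,0]]
    - [[0,0,0],[0,0,0]]
    - [[0,0,0],[0,0,0]]
    - [[0,0,0],[0,0,0]]
    - [[0,0,0],[0,0,0]]
    - [[0,0,0],[0,0,0]]
  grip: 255
  grip_force: 100

```text
clock: 14.35
tool_pos: [0.4805, 0.2472, 0.012]
ee_rot: [2.901, 1.205, 0.005]
force: [-0.6, -0.6, 5.8]
opening: 0.668
```

Run:
```python
from h import *
to([.4797,.247,.01])
```

```text
tcp [0.4805 0.2472 0.012 ] yaw x 45.13 tilt [0.19 0.05] F [-0.6 -0.6  5.8] open 0.668 t 14.35 j6 1.13
tool delta cm [-0.08 -0.04  0.2 ]
```

Call:
drive_tool:
  deltas:
    - [[0,0,-1],[0,0,0]]
    - [[0,0,-1.8],[0,0,0]]
    - [[0,0,-2],[0,0,0]]
    - [[0,0,-2],[0,0,0]]
    - [[0,0,-2],[0,0,0]]
    - [[0,0,-2],[0,0,0]]
    - [[-0.6,1.5,-1.7],[0,0,0]]
    - [[-0.8,1.9,0],[0,0,0]]

```text
clock: 15.02
tool_pos: [0.4953, 0.2145, 0.1398]
ee_rot: [2.899, 1.209, 0.013]
force: [1.5, -0.3, -2.4]
opening: 0.668
```

Call:
drive_tool:
  deltas:
    - [[-1,2.4,0],[0,0,0]]
    - [[-1,2.4,0],[0,0,0]]
    - [[-1,2.4,0],[0,0,0]]
    - [[-1,2.4,0],[0,0,0]]
    - [[-1,2.4,0],[0,0,0]]
    - [[-1,2.4,0],[0,0,0]]
    - [[-0.8,1.8,0],[0,0,0]]
    - [[0,0,0],[0,0,0]]

```text
clock: 15.68
tool_pos: [0.562, 0.0469, 0.136]
ee_rot: [2.9, 1.2, 0.002]
force: [0.3, -0.6, -2.4]
opening: 0.67
```

Run:
```python
from h import *
to([.5667,.0396,.12])
```

```text
tcp [0.562  0.0469 0.136 ] yaw x 44.95 tilt [ 0.13 -0.14] F [ 0.3 -0.6 -2.4] open 0.67 t 15.68 j6 0.75
tool delta cm [-0.18  0.84  1.61]
```

Call:
drive_tool:
  deltas:
    - [[-0.1,0.4,0],[0,0,0]]
    - [[-0.05,0.4,0],[0,0,0]]
    - [[0,0,0.3],[0,0,0]]
    - [[0,0,0.3],[0,0,0]]
    - [[0,0,0],[0,0,0]]
    - [[0,0,0],[0,0,0]]
    - [[0,0,0],[0,0,0]]
    - [[0,0,0],[0,0,0]]

```text
clock: 16.35
tool_pos: [0.5648, 0.0442, 0.1293]
ee_rot: [2.901, 1.206, 0.0]
force: [0.0, 0.9, -2.8]
opening: 0.668
```

Run:
```python
from h import *
to([.5667,.0396,.12])
s0=monitor.observe();t=s0["tool_pos"]
p=imaging.read_camera("wrist");q=imaging.read_camera("scene");s=imaging.read_camera("side")
X=np.array([t[0],t[1],t[2]+.034]);print("exp top",proj(p,X))
z=lambda i,a,w:cv2.resize(i[a[1]-w:a[1]+w,a[0]-w:a[0]+w],(400,400),interpolation=cv2.INTER_CUBIC)
H=[.5667,.0396,.09]
a=proj(q,H).astype(int);b=proj(s,H).astype(int)
for n,c,im in(("scene",a,q),("side",b,s)):
    print(n,c, "axis px at .05,.12,.16",[proj(im,[.5667,.0396,h]).round(1).tolist() for h in(.05,.12,.16)])
w=cv2.resize(p["frame"][180:420,160:400],(400,400))
out=np.vstack([np.hstack([z(q["frame"],a,50),z(s["frame"],b,50)]),np.hstack([w,w*0])[:200]])
cv2.imwrite("pics/on1.png",out); np.save("on1w.npy",p["frame"])
g=cv2.medianBlur(cv2.cvtColor(p["frame"],cv2.COLOR_BGR2GRAY),5)
print(cv2.HoughCircles(g[200:,180:380],cv2.HOUGH_GRADIENT,1,100,param1=60,param2=10,minRadius=35,maxRadius=110), np.linalg.norm(proj(p,X+[.0207,-.0207,0])-proj(p,X)))
out=np.hstack([z(q["frame"],a,50),z(s["frame"],b,50)]); cv2.imwrite("pics/on1.png",np.vstack([out,np.hstack([cv2.resize(p["frame"][200:420,180:380],(200,200)),np.zeros((200,600,3),np.uint8)])]))
```

```text
tcp [0.5648 0.0442 0.1293] yaw x 45.16 tilt [ 0. -0.] F [ 0.   0.9 -2.8] open 0.668 t 16.35 j6 0.74
tool delta cm [-0.19  0.46  0.93]
exp top [282.95870561 326.93756908]
scene [282 205] axis px at .05,.12,.16 [[282.2, 219.8], [282.7, 194.1], [283.0, 178.2]]
side [289 213] axis px at .05,.12,.16 [[290.2, 230.5], [289.7, 199.4], [289.4, 180.6]]
[[[ 94.5 117.5  86.3]
  [ 31.5  17.5  52.1]
  [186.5  19.5  62.1]
  [  1.5 208.5  50.8]]] 84.6518849105092
```

View pics/on1.png

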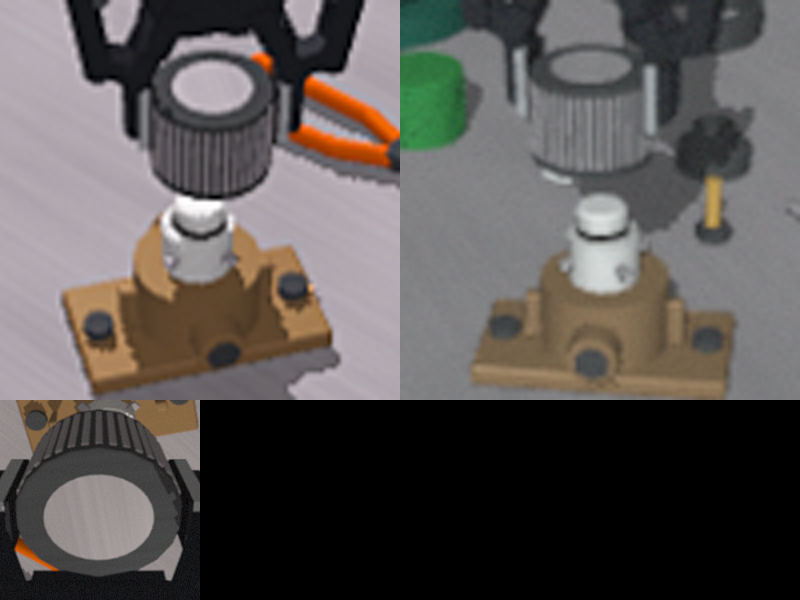

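The views show the collar held level above the piston and neck, offset a little as the state says. Now I triangulate the disc in all cameras, using numbers only.

```bash
cat >> h.py <<'E'
from scipy.optimize import least_squares
def ell(p,X,w,lo):
    u=proj(p,X).round().astype(int);g=cv2.cvtColor(p["frame"],cv2.COLOR_BGR2GRAY)
    y0,x0=max(u[1]-w,0),max(u[0]-w,0);c=cv2.medianBlur(g[y0:u[1]+w,x0:u[0]+w],3)
    m=(c>lo).astype(np.uint8)
    n,l,s,ce=cv2.connectedComponentsWithStats(m)
    i=l[min(w,u[1])-0 if u[1]-w>=0 else u[1], w]
    if i==0: print("centre dark"); return None
    k=max(cv2.findContours((l==i).astype(np.uint8),cv2.RETR_EXTERNAL,cv2.CHAIN_APPROX_NONE)[0],key=cv2.contourArea)
    e=cv2.fitEllipse(cv2.convexHull(k)); return (e[0][0]+x0,e[0][1]+y0),np.round(e[1],1)
def disc3(lo=(130,120,120)):
    t=monitor.observe()["tool_pos"];X=np.array([t[0],t[1],t[2]+.034]);P=[imaging.read_camera(n) for n in("scene","side","wrist")];E=[]
    for p,w,l in zip(P,(18,18,75),lo):
        e=ell(p,X,w,l);print(e,"tcp-axis proj",proj(p,X).round(1));E.append(e)
    for use in([0,1],[0,1,2]):
        if all(E[i] for i in use):
            r=least_squares(lambda x:np.concatenate([(proj(P[i],x)-E[i][0]) for i in use]),X)
            print(use,"disc",r.x.round(4),"minus tcp",(r.x-X).round(4),"res px",r.fun.round(1))
    if E[2]: print("wrist at z",onz(P[2],*E[2][0],X[2]).round(4))
E
python3 - <<'E'
from h import *
disc3()
g=cv2.cvtColor(np.load("on1w.npy"),cv2.COLOR_BGR2GRAY);print(g[329,200:360:8])
E
```

```text
((np.float64(284.4432430267334), np.float64(176.249755859375)), array([12.8, 19.8])) tcp-axis proj [285.4 177.3]
((np.float64(286.2650661468506), np.float64(179.13901329040527)), array([ 6.7, 17. ])) tcp-axis proj [287.6 178.4]
((np.float64(278.4087600708008), np.float64(328.63268280029297)), array([ 93.1, 109.8])) tcp-axis proj [282.8 326.8]
[0, 1] disc [0.562  0.0407 0.1631] minus tcp [-0.0029 -0.0032 -0.0003] res px [ 0.6 -0.3  0.7  0.2]
[0, 1, 2] disc [0.5628 0.0439 0.1624] minus tcp [-0.0021 -0.0001 -0.001 ] res px [ 1.6  0.9  0.4 -0.1  0.2  0.2]
wrist at z [0.5633 0.0445 0.1634]
[ 66  58  66 136 143 142 146 146 155 152 155 152 154 151 159 157 161  57
  73  67]
```

Call:
drive_tool:
  deltas:
    - [[-0.15,0.25,0],[0,0,0]]
    - [[0,0.22,0],[0,0,0]]
    - [[0,0,0.8],[0,0,0]]
    - [[0,0,0.8],[0,0,0]]
    - [[0,0,0.8],[0,0,0]]
    - [[0,0,0.8],[0,0,0]]
    - [[0,0,0],[0,0,0]]
    - [[0,0,0],[0,0,0]]

```text
clock: 17.32
tool_pos: [0.5665, 0.0395, 0.0962]
ee_rot: [-2.9, -1.205, 0.003]
force: [-0.6, 0.5, -1.8]
opening: 0.665
```

Run:
```python
from h import *
to([.567,.0398,.078])
```

```text
tcp [0.5665 0.0395 0.0962] yaw x 45.13 tilt [-0.12  0.  ] F [-0.6  0.5 -1.8] open 0.665 t 17.32 j6 0.73
tool delta cm [0.06 0.02 1.82]
```

Call:
drive_tool:
  deltas:
    - [[0.04,0,0],[0,0,0]]
    - [[0,0,0.3],[0,0,0]]
    - [[0,0,0.3],[0,0,0]]
    - [[0,0,0.3],[0,0,0]]
    - [[0,0,0.3],[0,0,0]]
    - [[0,0,0.1],[0,0,0]]
    - [[0,0,0],[0,0,0]]
    - [[0,0,0],[0,0,0]]

```text
clock: 17.98
tool_pos: [0.5674, 0.0397, 0.0842]
ee_rot: [-2.901, -1.205, 0.0]
force: [0.3, -0.1, -2.7]
opening: 0.664
```

Run:
```python
from h import *
to([.567,.0398,.077]);print(monitor.observe()["torque"])
```

```text
tcp [0.5674 0.0397 0.0842] yaw x 45.12 tilt [-0.01 -0.  ] F [ 0.3 -0.1 -2.7] open 0.664 t 17.98 j6 0.73
tool delta cm [-0.02 -0.04  0.72]
[-0.02129863 -0.04574369 -0.0073572 ]
```

Call:
drive_tool:
  deltas:
    - [[0,0,0.2],[0,0,0]]
    - [[0,0,0.2],[0,0,0]]
    - [[0,0,0.2],[0,0,0]]
    - [[0,0,0.2],[0,0,0]]
    - [[0,0,0.1],[0,0,0]]
    - [[0,0,0],[0,0,0]]
    - [[0,0,0],[0,0,0]]
    - [[0,0,0],[0,0,0]]

```text
clock: 18.65
tool_pos: [0.5675, 0.0397, 0.0769]
ee_rot: [2.901, 1.205, 0.001]
force: [-2.0, 0.1, 6.7]
opening: 0.667
```

Run:
```python
from h import *
to([.567,.0398,.077]);print(monitor.observe()["torque"])
```

```text
tcp [0.5675 0.0397 0.0769] yaw x 45.13 tilt [ 0.05 -0.01] F [-2.   0.1  6.7] open 0.667 t 18.65 j6 0.73
tool delta cm [-0.03 -0.04 -0.01]
[ 0.03813759  0.47358541 -0.01832861]
```

Call:
drive_tool:
  deltas:
    - [[0,0,0.1],[0,0,-2]]
    - [[0,0,0],[0,0,-2]]
    - [[0,0,0],[0,0,-2]]
    - [[0,0,0],[0,0,-2]]
    - [[0,0,0],[0,0,-2]]
    - [[0,0,0],[0,0,-2]]
    - [[0,0,0],[0,0,-2]]
    - [[0,0,0],[0,0,-2]]

```text
clock: 19.32
tool_pos: [0.5675, 0.0397, 0.0744]
ee_rot: [2.704, 1.6, 0.0]
force: [-0.5, -0.3, -2.2]
opening: 0.666
```

Run:
```python
from h import *
to([.567,.0398,.077]);print(monitor.observe()["torque"])
```

```text
tcp [0.5675 0.0397 0.0744] yaw x 61.22 tilt [ 0.02 -0.01] F [-0.5 -0.3 -2.2] open 0.666 t 19.32 j6 0.45
tool delta cm [-0.02 -0.05 -0.26]
[-0.02685425  0.05156635 -0.03383549]
```

It dropped in at yaw 61° (z below the pins, no load). Now I push home.

Call:
drive_tool:
  deltas:
    - [[0,0,0.2],[0,0,0]]
    - [[0,0,0.2],[0,0,0]]
    - [[0,0,0.2],[0,0,0]]
    - [[0,0,0.2],[0,0,0]]
    - [[0,0,0.2],[0,0,0]]
    - [[0,0,0.2],[0,0,0]]
    - [[0,0,0],[0,0,0]]
    - [[0,0,0],[0,0,0]]

```text
clock: 19.98
tool_pos: [0.5679, 0.0397, 0.0632]
ee_rot: [2.705, 1.597, 0.002]
force: [-2.2, 1.4, 8.3]
opening: 0.666
```

Run:
```python
from h import *
to([.567,.0398,.062]);print(monitor.observe()["torque"])
```

```text
tcp [0.5679 0.0397 0.0632] yaw x 61.1 tilt [ 0.08 -0.01] F [-2.2  1.4  8.3] open 0.666 t 19.98 j6 0.45
tool delta cm [-0.04 -0.09  0.12]
[0.08008817 0.31157537 0.03747016]
```

Call:
drive_tool:
  deltas:
    - [[0,0,0.1],[0,0,0]]
    - [[0,0,0.1],[0,0,0]]
    - [[0,0,0.1],[0,0,0]]
    - [[0,0,0.1],[0,0,0]]
    - [[0,0,0],[0,0,0]]
    - [[0,0,0],[0,0,0]]
    - [[0,0,0],[0,0,0]]
    - [[0,0,0],[0,0,0]]

```text
clock: 20.65
tool_pos: [0.568, 0.0397, 0.062]
ee_rot: [2.704, 1.596, 0.003]
force: [-5.4, 0.3, 23.6]
opening: 0.668
```

Run:
```python
from h import *
to([.567,.0398,.062]);print(monitor.observe()["torque"]);disc3()
```

```text
tcp [0.568  0.0397 0.062 ] yaw x 61.11 tilt [ 0.15 -0.01] F [-5.4  0.3 23.6] open 0.668 t 20.65 j6 0.45
tool delta cm [-0.04 -0.09 -0.01]
[0.17267788 1.24494408 0.01736512]
((np.float64(281.17639923095703), np.float64(202.5)), array([13.1, 18.9])) tcp-axis proj [282.2 203.6]
((np.float64(289.3766288757324), np.float64(210.86603164672852)), array([ 7.7, 17.1])) tcp-axis proj [290.4 210.2]
((np.float64(278.21022033691406), np.float64(328.9019470214844)), array([ 93.6, 110.2])) tcp-axis proj [282.7 327.8]
[0, 1] disc [0.5656 0.0367 0.096 ] minus tcp [-0.0024 -0.003   0.    ] res px [ 0.6 -0.2  0.6  0.2]
[0, 1, 2] disc [0.566  0.0393 0.0948] minus tcp [-0.0019 -0.0004 -0.0011] res px [1.5 0.9 0.3 0.1 0.2 0.2]
wrist at z [0.5664 0.0401 0.096 ]
```

Run:
```python
from h import *
to(None); print(ticket.close_job())
```

```text
tcp [0.568  0.0397 0.062 ] yaw x 61.11 tilt [ 0.15 -0.01] F [-5.1  0.4 23.5] open 0.666 t 20.8 j6 0.45
the job is handed in; nothing more can be done
None
```

The job is handed in at about 21 s. The piston is released in the bore, and the collar is pushed home and still held there by the gripper.

- **Piston:** I picked the slimmer of the two banded pistons (about 30 mm wide in the images, against about 40 mm). I lowered it about 18 mm into the bore without resistance and released it. Both cameras then showed it standing upright on the follower.
- **Collar:** I set the knurled collar, top side up, over the neck and turned it about 16° until it dropped past the pins. I then pushed it down to a hard stop.
- **Last checks:**
  - The tool was at z = 0.062 m, which puts the collar's lower edge at about 0.050 m.
  - The collar's top triangulated to 0.096 m from the scene and side cameras, which matches fully home. Adding the wrist camera gave 0.095 m.
  - The upward force was 23.5 N, above the roughly 12 N of the spring, so the collar is bearing on the shoulder.
  - The tool was level to about 0.15° and still.
- **What disagreed:** The cameras differed by up to about 3 mm on the collar's horizontal position. The scene and side pair put it about 3 mm off the bore axis, the wrist camera within about 1 mm. I trusted the wrist camera because the other two fix that direction poorly. A side force of about 5 N and a 1.2 N m moment also remained on the tool at the end.

I saw no bystander touched, but did not re-measure their positions at the end.

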